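# Stand the fallen model room up and push it to the batten

### The arm

A 6-joint arm with a two-finger parallel gripper is mounted at the origin on the work surface. World frame = base frame: x ahead of the robot, y to its left, z up, the work surface at z = 0. Lengths are in m, angles in degrees, forces in N, time in s.
With the tool pointing down it reaches from about 0.25 to 0.725 m from the base axis. Payload 9.7 kg.
Tool frame: the origin (TCP) lies at the very end of the fingers, on their centre line; the grasp point (between the pads) lies 19 mm behind it (bot.hold_point_z is the distance from the TCP to the grasp point, in m); z points along the fingers, y is the line along which they close (so a half turn about z gives the same grasp; the last joint's range is limited). The gripper opens to 85 mm and grips with 20 to 120 N. Pads are 22 mm wide; open, the fingers measure 114 mm over their backs; the gripper's body (76 mm by 85 mm) begins 54 mm behind the grasp point. The pads swing forward as they close: fully open they stand 13 mm farther back than shut.
Start: joints at [-69.844, 4.979, 10.078, 95.1, 0, 90], TCP at [0.19, -0.516, 0.231] pointing down, gripper open.
Joint ranges: [-179.16, 179.16], [-48.56, 103.87], [-65.8, 70.77], [-126.05, 130.52], [-82.76, 87.17], [-180, 180]. Speed limits (degrees/s): [127.2, 127.2, 147.25, 180, 180, 180].

### API

Orientations are given as [roll, pitch, yaw] about the fixed x, y, z axes, in that order (R = Rz(yaw) Ry(pitch) Rx(roll)).
In Python, from workcell import bot gives the robot as it stands.
- The arm moves only by the tool play_rows, never from a script. Its argument "targets" is a list of rows, each an object with "grip": the closure in counts, from 0 (fully open) to 255 (shut); "linear": the shift along the world's x, y, z in cm, a list of three; "delta_rot": the turn, a rotation vector about the world's x, y, z in rad, a list of three. A call has 1 to 10 rows; each row is the pose to reach, as a shift and turn from the pose commanded when the call began; what a row does not reach only later rows make up. A row lasts 1/10 s, in which the tool goes at most 50 mm and 8.59 degrees, less where a joint would pass 70% of its speed; a pose out of reach is approached as far as the arm can. A call with a gripper value outside its range is refused whole. The fingers move at their own pace and stop on an object; "force" is the grip in N (left out, the last holds). Time passes only in rows, so rows that repeat a pose let the fingers close. It gives the time, the measured TCP pose, the force, the opening and the grip force at its end, in the units of the state.
- bot.get_obs(): the state, without advancing time (a new reading comes with each control period).
- bot.camera(name): name is "side" or "top" or "wrist"; returns a dict with "color" (480x640x3 uint8, red, green, blue), "range_z" (480x640 float32, m along the optical axis (not along the pixel's ray), 0 where there is no reading), "fov_y" (degrees; the focal length in pixels is half the picture's height over the tangent of half this angle, whatever the lens; pixels are square), "cx", "cy" (the principal point, pixels), "world_to_cam" (4x4, takes a point from world to camera coordinates). Camera axes: x right, y up, looking along -z (the intrinsics and any distortion apply to the point x, -y, -z); pixel columns grow to the right and rows downward; lengths in m; the calibration is good to about 2 mm. A picture is of the moment at which its call begins.
- bot.job_done(): hands the job in; it is judged then, once.
Trained networks look in a picture, given as the dict that the camera call returned (one of the last four; its "shot" number tells which), for a name from the list of things; names that differ only in an ending like _2 or _b are one class to them, and where a whole thing is asked for, a point or a joint stands for the part that bears it (a point fixed in the world has none). Each returns a list of dicts, best first, with "conf" (0 to 1); they miss things now and then, are a little off and sometimes report something else, mostly with a low value. They report only what shows in the picture. A call takes as long as a camera call. They do not tell look-alikes from the thing itself.
- bot.search_frame(picture, target): "box" ([left, top, right, bottom] in pixels, round what is visible of it).
- bot.trace(picture, target): "pixels" (480x640 bool, what is visible of it) and "box" ([left, top, right, bottom] in pixels, round what is visible of it).
- bot.pinpoint(picture, target): "pixel" ([column, row] in pixels: a listed point, or the origin of a listed thing).
The state is a dict: "time": time; "q": joint angles; "qd": joint speeds; "joint_efforts": joint torques, N m; "ee_pos": TCP position; "tcp_rot": TCP orientation; "wrist_force": force on the tool from outside, world axes, zero at the start; "torque": the same for the moment, N m; "opening": finger opening in m; "grasp_force": force on a finger pad.
Only numpy, scipy, OpenCV 4.12 (cv2) and the standard library are available. Lean on these libraries where they do the work, as an engineer would, in place of code of your own. Each camera call takes 0.05 s, during which the arm holds its last target. There are 200 camera calls.

### The job

One room section of the model house has fallen onto its back wall on the building board. Without lifting or carrying it, tip it up with a push of the fingers so that it stands on its own floor, then push it along the board until the whole front edge of its floor is flush against the batten, and leave it there. Leave everything else where it stands.

Things in the scene. Friction and masses are not known exactly. Their poses are not given: they have to be found in the camera images.
- room: the fallen model room section: card box 130 wide, 85 deep, 78 tall, open front and top, on a heavy floor slab. Lies on its back wall on the board. Origin: middle of the edge between back wall's outside and floor's underside; on the board both lying and standing. x: out of the floor's underside (lying: level, towards batten up to 0.4 rad askew; standing: down); y: along the width; z: out of the open front (lying: up)
- slab_edge (a point): on the room's floor slab: inner (robot-side) rim of its edge at the front, mid-width, room frame (-18, 0, 85). Lying, this is the top of the slab, 85 above the board. Pushed near here towards the batten (from inside the room) the section tips about its origin edge, hardly sliding; leaned some 30 degrees it falls on by itself and stands on its floor, open front to the batten
- wall_top (a point): on the room's back wall: outside, mid-width, at the wall's free top edge, room frame (-78, 0, 0). Lying, it is on the board at the robot's side; standing, 78 above the board. The slab is plywood, 18 thick (x -18..0, z 0..85); the card walls are 4 thick: back wall at z 0..4 with a window, side walls at y +-61..65. The whole weighs about 0.25 kg, mostly in the slab
- front_left (a point): point on the room section at the +y end of the floor slab's front edge, half-way through its thickness, room frame (-9, 65, 85); standing, 9 above the board
- front_right (a point): the same at the -y end of the floor slab's front edge, room frame (-9, -65, 85)
- board: fixed plywood building board 340 (x) x 700 (y) x 12 thick, lying on the table, with a wooden batten 20 wide and 14 high along it, 10 in from its far edge. Origin: centre of its underside on the table; x points to the batten, y along it to the left, z up. The batten's robot-side face is the plane x = 140, its top 26 above the table; the board's top is 12 above the table.
- tower: tall narrow model room section (75 wide, 85 deep, 165 tall), standing on the board near the left end of the batten. Origin: middle of its bottom back edge. Bystander.
- bay: low model room section (95 wide, 85 deep, 60 tall), standing on the board to the right. Origin: middle of its bottom back edge. Bystander.
- glue: round glue bottle, diameter 48, 150 tall, standing on the board near one of its robot-side corners. Origin: centre of its foot. Bystander.
- paint_jar: round paint jar, diameter 52, 60 tall, standing on the board near the other robot-side corner. Origin: centre of its foot. Bystander.
- spool: black spool, diameter 36, 40 tall, standing on the board to the left, between a corner and the tall section. Origin: centre of its foot. Bystander.
- offcut: small wooden block 30 x 45 x 30, on the table right of the board. Origin: centre of its underside. Bystander.
- tin: round tin, diameter 66, 100 tall, on the table left of the board. Origin: centre of its foot. Bystander.
Not all that is in view belongs to the job. Leave any orange or red look-alike of the room alone.

How it is judged:
By the outcome, as a careful person would: the job done as asked, in the order asked, and still so for the second after the job is handed in, with the robot touching nothing.
It also fails if it takes over 54 s, if anything falls off the work surface, if the arm or the gripper's body presses on something with over 40 N, if the wrist force passes 120 N, or if a joint passes its speed limit or range.

## Working session

There is one attempt and no reset: what is moved stays moved. The work goes in short steps, Python scripts to look and compute and a tool call to move; the robot and the scene stay as the last step left them, time stands still between calls to the robot, and variables do not carry over. Pictures are saved under pics/ and viewed, at most 10 in all, crops included, and the job is handed in when it is done.

Besides the shell and the picture viewer there is one more tool, called as name([rows], argument=value, ...), one row to a line, values as JSON. play_rows: Moves the arm, as the interface text tells. Its arguments: {"type":"object","properties":{"targets":{"type":"array","items":{"type":"object","properties":{"grip":{"type":"number"},"linear":{"type":"array","items":{"type":"number"}},"delta_rot":{"type":"array","items":{"type":"number"}}}}},"force":{"type":"number"}},"required":["targets"]}

```bash
mkdir -p pics
cat > h.py <<'E'
import numpy as np, cv2
from workcell import bot
def K(p):
    f=240/np.tan(np.radians(p["fov_y"]/2)); return f,p["cx"],p["cy"]
def world(p,u,v,d=None,z=None):
    f,cx,cy=K(p); r=np.array([(u-cx)/f,-(v-cy)/f,-1.])
    T=np.linalg.inv(p["world_to_cam"]); o=T[:3,3]; r=T[:3,:3]@r
    if z is not None: return o+r*(z-o[2])/r[2]
    if d is None: d=p["range_z"][int(round(v)),int(round(u))]
    return o+r*d
def cloud(p):
    f,cx,cy=K(p); v,u=np.mgrid[:480,:640]; d=p["range_z"]
    c=np.stack([(u-cx)/f*d,-(v-cy)/f*d,-d],-1); T=np.linalg.inv(p["world_to_cam"])
    return c@T[:3,:3].T+T[:3,3]
def save(p,n): cv2.imwrite("pics/"+n,p["color"][:,:,::-1])
E
python3 - <<'E'
from h import *
np.set_printoptions(precision=4,suppress=True)
for n in ["top","side"]:
    p=bot.camera(n); save(p,n+"0.png"); print(n,[k for k in p],p["fov_y"],p["cx"],p["cy"])
    for t in ["room","board","bay","tower"]:
        for r in bot.search_frame(p,t): print(t,r)
    for t in ["slab_edge","wall_top","room","front_left","front_right","board"]:
        for r in bot.pinpoint(p,t)[:3]: print(t,r,world(p,*r["pixel"]))
print(bot.get_obs())
E
```

```text
top ['color', 'range_z', 'fov_y', 'cx', 'cy', 'world_to_cam', 'shot'] 50.496899565162366 323.4695679393845 242.7932584176435
room {'box': [310.1, 214.4, 363.4, 248.9], 'conf': 0.89}
room {'box': [217.2, 300.9, 269.0, 360.0], 'conf': 0.85}
room {'box': [372.2, 277.7, 427.6, 334.0], 'conf': 0.72}
board {'box': [198.2, 145.6, 450.8, 279.6], 'conf': 0.9}
board {'box': [413.5, 237.1, 435.4, 257.1], 'conf': 0.72}
bay {'box': [397.5, 161.2, 436.5, 192.8], 'conf': 0.8}
tower {'box': [184.6, 167.4, 230.0, 210.5], 'conf': 0.66}
tower {'box': [212.3, 246.6, 235.2, 268.1], 'conf': 0.19}
tower {'box': [195.8, 146.6, 451.1, 283.4], 'conf': 0.18}
slab_edge {'pixel': [337.6, 220.7], 'conf': 0.93} [ 0.5431 -0.0149  0.0961]
slab_edge {'pixel': [229.6, 326.2], 'conf': 0.64} [0.2536 0.2706 0.0846]
wall_top {'pixel': [337.9, 246.5], 'conf': 0.83} [ 0.4813 -0.0196  0.0123]
wall_top {'pixel': [254.7, 332.9], 'conf': 0.7} [ 0.2315  0.2133 -0.0004]
wall_top {'pixel': [404.5, 293.8], 'conf': 0.65} [ 0.3491 -0.2125  0.0049]
room {'pixel': [385.7, 312.6], 'conf': 0.8} [ 0.2947 -0.1596 -0.0015]
room {'pixel': [3
[... 2002 characters left out ...]
 {'pixel': [339.2, 308.3], 'conf': 0.83} [ 0.3397  0.1667 -0.004 ]
front_right {'pixel': [371.1, 218.8], 'conf': 0.64} [ 0.3551 -0.131   0.0796]
board {'pixel': [286.4, 250.8], 'conf': 0.72} [0.5671 0.0369 0.0082]
{'time': 1.1, 'q': array([-69.8413,   4.9784,  10.0791,  95.0984,   0.0007,  89.9995]), 'qd': array([ 0.0369,  0.0368,  0.0773, -0.0354,  0.0989, -0.0182]), 'joint_efforts': array([ -0.0003, -52.0105,  46.4868,   0.0016,   0.    ,   0.    ]), 'ee_pos': array([ 0.1895, -0.5163,  0.2313]), 'tcp_rot': array([179.9977,  -0.0007,  20.1592]), 'wrist_force': array([-0.2532, -0.7963,  0.6009]), 'torque': array([-0.0116, -0.049 ,  0.0322]), 'grasp_force': 0.0, 'opening': 0.0852844910501129}
```

Run:
```python
import cv2
a=cv2.imread("pics/top0.png")[130:380,170:470]; cv2.imwrite("pics/top0c.png",cv2.resize(a,None,fx=2.4,fy=2.4,interpolation=2))
a=cv2.imread("pics/side0.png")[180:290,240:430]; cv2.imwrite("pics/side0c.png",cv2.resize(a,None,fx=4,fy=4,interpolation=2))
```

```text
(no output)
```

View pics/top0c.png

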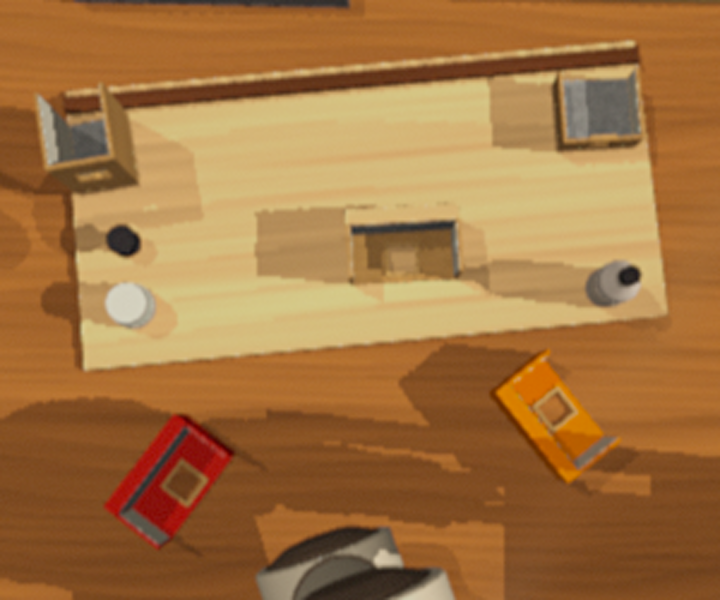

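View pics/side0c.png

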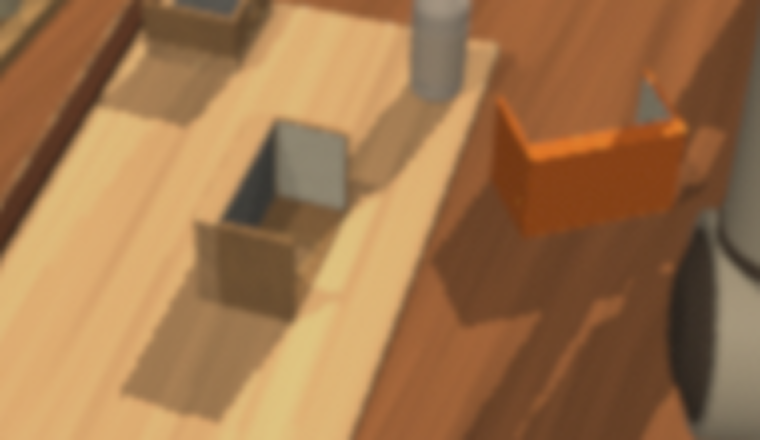

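The wood-coloured section on the board at top (337,231) and side (308,234) is the room. Its slab is on the batten side and it is open upward. The look-alikes are red at top (243,330) and orange at top (400,305), both on the table, plus the standing bay (417,177) and tower (207,189). I choose (337,231) and will measure it now.

```bash
cat >> h.py <<'E'
def batten(p):
    # fit robot-side edge of batten from depth: top at z 26mm over board at 12
    c=cloud(p); m=(c[...,2]>.021)&(c[...,2]<.031)&(c[...,0]>.55)&(abs(c[...,1])<.25)
    P=c[m][:,:2]; vx,vy,x0,y0=cv2.fitLine(P.astype(np.float32),cv2.DIST_HUBER,0,.001,.001).ravel()
    if vy<0: vx,vy=-vx,-vy
    n=np.array([vy,-vx]); s=(P-[x0,y0])@n
    return np.array([x0,y0]),n,s,len(P)
E
python3 - <<'E'
from h import *
np.set_printoptions(precision=4,suppress=True)
for nm in ["top","side"]:
    p=bot.camera(nm); c=cloud(p)
    o,n,s,N=batten(p); print(nm,"batten",o,"n",n,np.degrees(np.arctan2(n[1],n[0])),np.percentile(s,[2,50,98]),N)
    m=(c[...,2]>.088)&(c[...,2]<.105)&(abs(c[...,0]-.54)<.08)&(abs(c[...,1]+.015)<.1)
    P=c[m]; print("room rim",len(P),P.min(0),P.max(0),np.median(P[:,2]))
    # slab region: exclude side walls
    u=P[:,:2]@n; w=P[:,:2]@np.array([-n[1],n[0]])
    print("u",np.percentile(u,[1,99]),"w",np.percentile(w,[1,99]),"batten u",o@n)
    (cx,cy),(a,b),ang=cv2.minAreaRect(P[:,:2].astype(np.float32)*1000); print("rect",cx,cy,a,b,ang)
    np.save(nm+"rim.npy",P)
    mb=(abs(c[...,2]-.012)<.004)&(abs(c[...,0]-.5)<.3); print("board z",np.median(c[mb][:,2]))
E
```

```text
top batten [ 0.7582 -0.0746] n [ 1.     -0.0052] -0.2974454 [-0.0902 -0.0121  0.1591] 2144
room rim 421 [ 0.4754 -0.0822  0.0882] [0.5639 0.0496 0.104 ] 0.09587006427788336
u [0.4804 0.5604] w [-0.0792  0.0522] batten u 0.7585927
rect 519.560791015625 -16.237953186035156 79.21846771240234 129.81643676757812 4.398422718048096
board z 0.011674600456564987
side batten [1.0644 0.0383] n [0.0842 0.9965] 85.171486 [-0.291   0.0009  0.1826] 1470
room rim 327 [ 0.4741 -0.0855  0.088 ] [0.5606 0.0518 0.1009] 0.094889799738899
u [-0.0405  0.0966] w [-0.5631 -0.4703] batten u 0.12778318
rect 517.5332641601562 -16.80486297607422 78.19739532470703 135.0668487548828 4.087677955627441
board z 0.011044814220575017
```

Run:
```python
from h import *
np.set_printoptions(precision=4,suppress=True)
p=bot.camera("top"); c=cloud(p); hsv=cv2.cvtColor(p["color"],cv2.COLOR_RGB2HSV)
# batten: rows near; per column, find dark-brown face -> top; print profile at a few columns
for u in [260,300,340,370]:
    print(u,[(v,tuple(int(x) for x in p["color"][v,u]),round(float(c[v,u,0]),3),round(float(c[v,u,2])*1000)) for v in range(150,176)][::2])
P=np.load("toprim.npy"); S=P[P[:,0]>.535]
for lo in (.538,):
    # inner edge of slab and outer edge by y bins
    for y in np.arange(-.075,.05,.01):
        q=S[abs(S[:,1]-y)<.005]; print(round(y,3),len(q),q[:,0].min() if len(q) else 0,q[:,0].max() if len(q) else 0)
T=np.linalg.inv(p["world_to_cam"]); print(T)
```

```text
260 [(150, (174, 108, 48), 0.766, 0), (152, (166, 102, 44), 0.761, -5), (154, (171, 105, 47), 0.753, 3), (156, (172, 107, 48), 0.748, -1), (158, (165, 101, 43), 0.742, -2), (160, (167, 101, 43), 0.736, -3), (162, (194, 150, 95), 0.725, 15), (164, (175, 133, 82), 0.716, 26), (166, (100, 53, 26), 0.711, 25), (168, (103, 56, 27), 0.704, 27), (170, (105, 54, 28), 0.699, 26), (172, (176, 137, 85), 0.696, 14), (174, (212, 180, 118), 0.69, 14)]
300 [(150, (166, 103, 43), 0.768, 0), (152, (164, 100, 43), 0.763, -2), (154, (167, 103, 43), 0.757, -4), (156, (163, 100, 42), 0.75, 1), (158, (174, 122, 66), 0.744, 1), (160, (192, 155, 98), 0.735, 10), (162, (104, 61, 30), 0.724, 30), (164, (101, 54, 26), 0.719, 26), (166, (94, 51, 27), 0.713, 26), (168, (135, 98, 57), 0.709, 16), (170, (211, 180, 118), 0.705, 11), (172, (214, 192, 128), 0.699, 8), (174, (213, 191, 128), 0.693, 9)]
340 [(150, (162, 100, 44), 0.772, -4), (152, (164, 101, 44), 0.764, 1), (154, (172, 115, 58), 0.758, -1), (156, (209, 170, 106), 0.749, 10), (158, (124, 77, 41), 0.738, 27), (160, (101, 54, 24), 0.733, 24), (162, (105, 
[... 726 characters left out ...]
1 0.542564921755506 0.5606706631164375
-0.055 28 0.5432064132534167 0.5599691793773901
-0.045 28 0.5406625907434798 0.5591526723047265
-0.035 23 0.5408657796964896 0.5594908596716456
-0.025 31 0.5399426366029709 0.5596486393671488
-0.015 27 0.539024649362251 0.5565447922297964
-0.005 20 0.5393996269151273 0.5559422187853661
0.005 28 0.5387068132646209 0.5565779203034118
0.015 30 0.5366946608835508 0.5563572454636352
0.025 22 0.5361822750208557 0.5552101630147784
0.035 28 0.5359615773610954 0.5531406798766989
0.045 28 0.5356113304741903 0.552436349653981
[[ 0.0164  0.9935 -0.1127  0.3261]
 [-0.9998  0.0172  0.0064  0.0314]
 [ 0.0083  0.1126  0.9936  1.4681]
 [ 0.      0.      0.      1.    ]]
```

```bash
cat >> h.py <<'E'
def face(p):
    g=p["color"][...,0].astype(float); g=cv2.GaussianBlur(g,(1,1),0); Q=[]
    for u in range(245,390,3):
        for v in range(178,150,-1):
            if g[v,u]<150 and g[v-1,u]<130 and g[v+1,u]>=150:
                t=(150-g[v,u])/(g[v+1,u]-g[v,u]); Q.append(world(p,u,v+t,z=.012)[:2]); break
    Q=np.array(Q,np.float32); vx,vy,x0,y0=cv2.fitLine(Q,cv2.DIST_HUBER,0,.001,.001).ravel()
    if vy<0: vx,vy=-vx,-vy
    n=np.array([vy,-vx]); return n,float(np.array([x0,y0])@n),(Q@n).std(),len(Q)
E
python3 - <<'E'
from h import *
np.set_printoptions(precision=4,suppress=True)
p=bot.camera("top"); n,d,s,N=face(p); print(n,np.degrees(np.arctan2(n[1],n[0])),d,s,N)
r=bot.pinpoint(p,"board")[0]; b=world(p,*r["pixel"],z=.012)[:2]; print("board",b,"dist",d-b@n)
for a in (3.5,4,4.5):
    m=np.array([np.cos(np.radians(a)),np.sin(np.radians(a))]); t=np.array([-m[1],m[0]])
    P=np.load("toprim.npy")[:,:2]; S=P[P@m>.53]; print(a,np.percentile(S@m,[2,98]),np.percentile(P@t,[.5,99.5]))
E
```

```text
[0.994  0.1095] 6.2849874 0.7159246206283569 0.00046983172 49
board [0.5772 0.0329] dist 0.13861113798298352
3.5 [0.5352 0.5562] [-0.1124  0.0168]
4 [0.5351 0.5557] [-0.1171  0.0122]
4.5 [0.5357 0.5551] [-0.1217  0.0079]
```

play_rows([
  {"grip": 255, "linear": [3, 5, 0], "delta_rot": [0, 0, -0.03]},
  {"grip": 255, "linear": [6, 9, 0], "delta_rot": [0, 0, -0.06]},
  {"grip": 255, "linear": [8.5, 13, 0], "delta_rot": [0, 0, -0.09]},
  {"grip": 255, "linear": [11, 17, 0], "delta_rot": [0, 0, -0.12]},
  {"grip": 255, "linear": [13.5, 21, 0], "delta_rot": [0, 0, -0.15]},
  {"grip": 255, "linear": [16, 25, 0], "delta_rot": [0, 0, -0.18]},
  {"grip": 255, "linear": [18.5, 29, 0], "delta_rot": [0, 0, -0.21]},
  {"grip": 255, "linear": [21, 33, 0], "delta_rot": [0, 0, -0.24]},
  {"grip": 255, "linear": [24, 37, 0], "delta_rot": [0, 0, -0.27]},
  {"grip": 255, "linear": [27, 41, 0], "delta_rot": [0, 0, -0.282]},
], force=40)

```text
time: 2.35
ee_pos: [0.4603, -0.1044, 0.2317]
tcp_rot: [180.0, -0.1, 3.9]
wrist_force: [0.4, -1.4, -0.1]
opening: -0.0002
grasp_force: 0.0
```

play_rows([
  {"grip": 255, "linear": [2.5, 4, 0]},
  {"grip": 255, "linear": [5, 7.5, 0]},
  {"grip": 255, "linear": [6.1, 9, 0]},
  {"grip": 255, "linear": [6.1, 9, 0]},
])

```text
validation failed for argument at $.ta...
```

play_rows([
  {"grip": 255, "linear": [2.5, 4, 0], "delta_rot": [0, 0, 0]},
  {"grip": 255, "linear": [5, 7.5, 0], "delta_rot": [0, 0, 0]},
  {"grip": 255, "linear": [6.1, 9, 0], "delta_rot": [0, 0, 0]},
  {"grip": 255, "linear": [6.1, 9, 0], "delta_rot": [0, 0, 0]},
])

```text
time: 2.75
ee_pos: [0.5215, -0.0142, 0.2306]
tcp_rot: [-180.0, 0.0, 4.2]
wrist_force: [-0.3, 0.1, 0.4]
opening: 0.0003
grasp_force: 0.0
```

Run:
```python
from h import *
p=bot.camera("wrist"); save(p,"w1.png"); o=bot.get_obs(); print(o["ee_pos"],o["tcp_rot"])
for t in ["slab_edge","wall_top"]:
    for r in bot.pinpoint(p,t)[:2]: print(t,r,world(p,*r["pixel"]))
c=cloud(p); m=(c[...,2]>.088)&(c[...,2]<.103)&(abs(c[...,0]-.52)<.07)&(abs(c[...,1]+.015)<.09)
P=c[m]; print(len(P),P.min(0),P.max(0))
```

```text
[ 0.52072885 -0.01545239  0.23084531] [1.79998710e+02 5.54034053e-02 4.12269179e+00]
slab_edge {'pixel': [35.2, 443.7], 'conf': 0.72} [0.25883408 0.26200725 0.08573833]
slab_edge {'pixel': [323.9, 203.7], 'conf': 0.64} [ 0.53839446 -0.01789098  0.09684278]
wall_top {'pixel': [484.2, 348.8], 'conf': 0.96} [ 0.34887572 -0.23033787 -0.00067221]
wall_top {'pixel': [325.3, 240.6], 'conf': 0.66} [ 0.48021147 -0.02522849  0.01659525]
5409 [ 0.4724222  -0.0857105   0.08801272] [0.56046572 0.04953715 0.09959743]
```

View pics/w1.png

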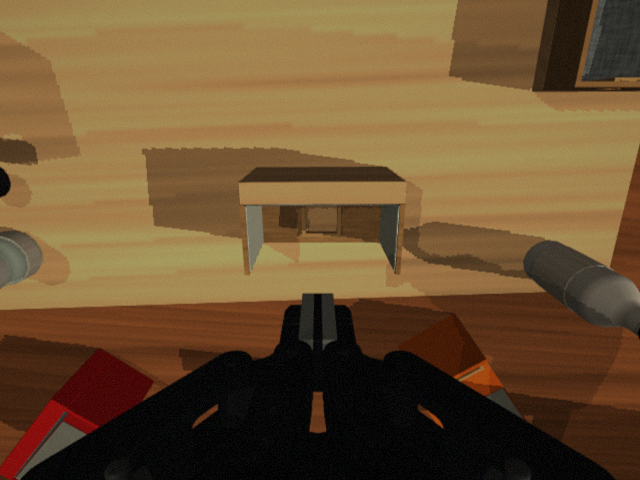

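The wrist view shows the slab at rows 180–205 and the open box below it, centred near (323,225). The finger tips are at (318,320), lined up with it. Next I go down inside and push.

play_rows([
  {"grip": 255, "linear": [-0.2, -0.2, -4], "delta_rot": [0, 0, 0]},
  {"grip": 255, "linear": [-0.2, -0.2, -8], "delta_rot": [0, 0, 0]},
  {"grip": 255, "linear": [-0.2, -0.2, -12], "delta_rot": [0, 0, 0]},
  {"grip": 255, "linear": [-0.2, -0.2, -14.5], "delta_rot": [0, 0, 0]},
  {"grip": 255, "linear": [-0.2, -0.2, -15.1], "delta_rot": [0, 0, 0]},
  {"grip": 255, "linear": [-0.2, -0.2, -15.1], "delta_rot": [0, 0, 0]},
])

```text
time: 3.5
ee_pos: [0.5179, -0.0191, 0.0804]
tcp_rot: [180.0, 0.0, 3.9]
wrist_force: [0.3, -0.6, -0.5]
opening: -0.0001
grasp_force: 0.0
```

play_rows([
  {"grip": 255, "linear": [0.4, 0, 0], "delta_rot": [0, 0, 0]},
  {"grip": 255, "linear": [0.8, 0.1, 0], "delta_rot": [0, 0, 0]},
  {"grip": 255, "linear": [1.2, 0.1, 0], "delta_rot": [0, 0, 0]},
  {"grip": 255, "linear": [1.6, 0.1, 0], "delta_rot": [0, 0, 0]},
  {"grip": 255, "linear": [2.0, 0.1, 0], "delta_rot": [0, 0, 0]},
  {"grip": 255, "linear": [2.4, 0.2, 0], "delta_rot": [0, 0, 0]},
])

```text
time: 4.1
ee_pos: [0.543, -0.0163, 0.0803]
tcp_rot: [180.0, -0.0, 4.0]
wrist_force: [-0.7, 0.8, 0.5]
opening: -0.0002
grasp_force: 0.1
```

Run:
```python
from h import *
p=bot.camera("side"); print(bot.get_obs()["ee_pos"],bot.get_obs()["wrist_force"])
a=p["color"][180:290,240:430,::-1]; cv2.imwrite("pics/s2.png",cv2.resize(a,None,fx=4,fy=4))
```

```text
[ 0.54337504 -0.01614244  0.08020462] [-1.10209007  0.60890656  0.48397695]
```

View pics/s2.png

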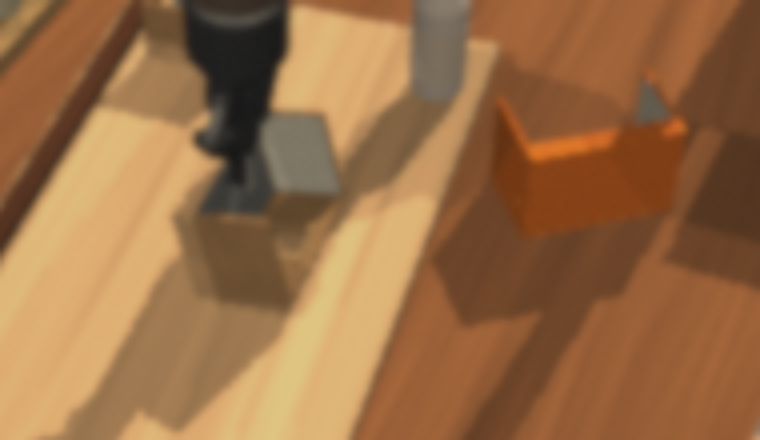

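The section at (240,220) in the crop is leaning towards the batten without sliding, and the finger is inside it. I'll keep pushing.

play_rows([
  {"grip": 255, "linear": [0.5, 0, 0], "delta_rot": [0, 0, 0]},
  {"grip": 255, "linear": [1.0, 0.1, 0], "delta_rot": [0, 0, 0]},
  {"grip": 255, "linear": [1.5, 0.1, 0], "delta_rot": [0, 0, 0]},
  {"grip": 255, "linear": [2.0, 0.1, 0], "delta_rot": [0, 0, 0]},
  {"grip": 255, "linear": [2.6, 0.2, 0], "delta_rot": [0, 0, 0]},
  {"grip": 255, "linear": [3.2, 0.2, 0], "delta_rot": [0, 0, 0]},
  {"grip": 255, "linear": [3.8, 0.3, 0], "delta_rot": [0, 0, 0]},
  {"grip": 255, "linear": [3.8, 0.3, 0], "delta_rot": [0, 0, 0]},
  {"grip": 255, "linear": [3.8, 0.3, 0], "delta_rot": [0, 0, 0]},
])

```text
time: 5.05
ee_pos: [0.5804, -0.0133, 0.0801]
tcp_rot: [-180.0, 0.0, 4.0]
wrist_force: [-0.3, 0.1, 0.4]
opening: -0.0
grasp_force: 0.0
```

Run:
```python
from h import *
p=bot.camera("side"); print(bot.get_obs()["ee_pos"],bot.get_obs()["wrist_force"])
a=p["color"][180:290,240:430,::-1]; cv2.imwrite("pics/s3.png",cv2.resize(a,None,fx=4,fy=4))
```

```text
[ 0.5803092  -0.0133248   0.08010721] [ 0.48236654 -0.70667742  0.6927563 ]
```

View pics/s3.png

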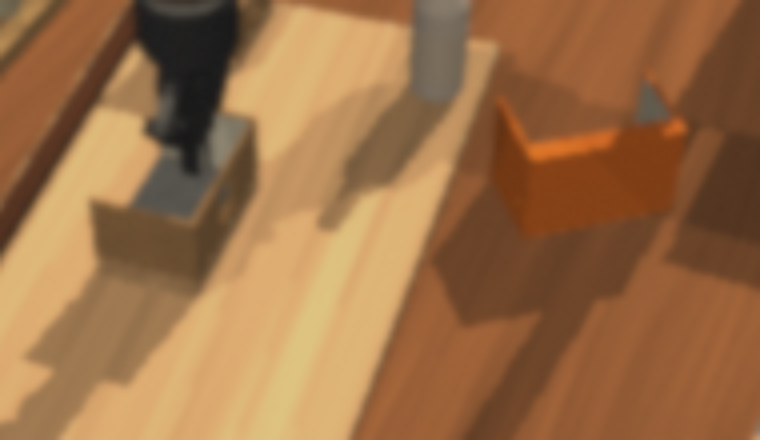

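It now stands on its floor with the open front to the batten: crop (175,200), back wall on the right side. I'll lift out and go behind it, tilted, with the fingers half open.

play_rows([
  {"grip": 255, "linear": [0, 0, 4], "delta_rot": [0, 0, 0]},
  {"grip": 255, "linear": [0, 0, 8], "delta_rot": [0, 0, 0]},
  {"grip": 255, "linear": [-1, 0, 12], "delta_rot": [0, 0, 0]},
  {"grip": 150, "linear": [-5, 0, 14], "delta_rot": [0.01, -0.1, 0.01]},
  {"grip": 80, "linear": [-9, 0, 14], "delta_rot": [0.02, -0.2, 0.02]},
  {"grip": 80, "linear": [-12, 0, 14], "delta_rot": [0.03, -0.3, 0.03]},
  {"grip": 80, "linear": [-13, 0, 14], "delta_rot": [0.04, -0.35, 0.04]},
  {"grip": 80, "linear": [-13, 0, 14], "delta_rot": [0.04, -0.35, 0.04]},
])

```text
time: 5.9
ee_pos: [0.4464, -0.0133, 0.2207]
tcp_rot: [-179.5, -20.5, 6.2]
wrist_force: [0.6, 0.8, 0.4]
opening: 0.0584
grasp_force: 0.0
```

Run:
```python
from h import *
np.set_printoptions(precision=4,suppress=True)
o=bot.get_obs(); print(o["ee_pos"],o["tcp_rot"],o["opening"])
for nm in ["top","side","wrist"]:
    p=bot.camera(nm); c=cloud(p); 
    if nm=="wrist": save(p,"w4.png")
    m=(c[...,2]>.083)&(c[...,2]<.095)&(abs(c[...,0]-.6)<.09)&(abs(c[...,1]+.015)<.1)
    P=c[m]; print(nm,len(P))
    if len(P)>20: print(P.min(0),P.max(0),cv2.minAreaRect(P[:,:2].astype(np.float32)*1000))
    for t in ["wall_top","front_left","front_right"]:
        for r in bot.pinpoint(p,t)[:3]: print(t,r,world(p,*r["pixel"]))
```

```text
[ 0.4464 -0.0133  0.2207] [-179.537   -20.5032    6.2379] 0.0583694219601969
top 189
[ 0.5527 -0.0768  0.083 ] [0.6459 0.0567 0.0948] ((598.6968994140625, -10.093460083007812), (85.46817779541016, 130.24911499023438), 4.293443202972412)
wall_top {'pixel': [337.0, 217.2], 'conf': 0.96} [ 0.5616 -0.0149  0.0421]
wall_top {'pixel': [405.9, 293.7], 'conf': 0.94} [ 0.3495 -0.2172  0.0009]
wall_top {'pixel': [254.8, 334.5], 'conf': 0.9} [0.2271 0.2126 0.0015]
front_left {'pixel': [408.2, 327.4], 'conf': 0.75} [ 0.2582 -0.2086  0.0873]
front_left {'pixel': [217.7, 341.6], 'conf': 0.69} [0.2128 0.2999 0.0891]
front_left {'pixel': [313.1, 193.0], 'conf': 0.63} [0.3261 0.0314 1.4681]
front_right {'pixel': [354.2, 189.9], 'conf': 0.97} [ 0.6429 -0.0635  0.0351]
front_right {'pixel': [244.1, 302.2], 'conf': 0.77} [0.3181 0.2364 0.0676]
front_right {'pixel': [377.8, 290.9], 'conf': 0.66} [ 0.343  -0.0626  0.6463]
side 182
[ 0.5516 -0.0811  0.0831] [0.6414 0.0593 0.0932] ((597.1942138671875, -10.939483642578125), (85.48805236816406, 136.1247100830078), 3.429344892501831)
wall_top {'pixel': [294.7,
[... 412 characters left out ...]
 0.0006]
front_right {'pixel': [280.4, 221.1], 'conf': 0.62} [ 0.6353 -0.0586  0.0279]
front_right {'pixel': [371.7, 217.4], 'conf': 0.6} [ 0.3548 -0.1354  0.0819]
wrist 2603
[ 0.5494 -0.0796  0.083 ] [0.6438 0.0558 0.0921] ((596.3881225585938, -12.083267211914062), (85.75408935546875, 130.41650390625), 4.1289777755737305)
wall_top {'pixel': [337.9, 153.2], 'conf': 0.56} [ 0.5562 -0.0171  0.0897]
front_left {'pixel': [275.1, 86.9], 'conf': 0.57} [0.6296 0.05   0.0316]
front_right {'pixel': [395.6, 90.8], 'conf': 0.95} [ 0.6394 -0.0679  0.0294]
front_right {'pixel': [450.4, 419.4], 'conf': 0.85} [ 0.4432 -0.0457  0.2972]
front_right {'pixel': [8.1, 418.0], 'conf': 0.81} [0.3109 0.2282 0.0841]
```

View pics/w4.png

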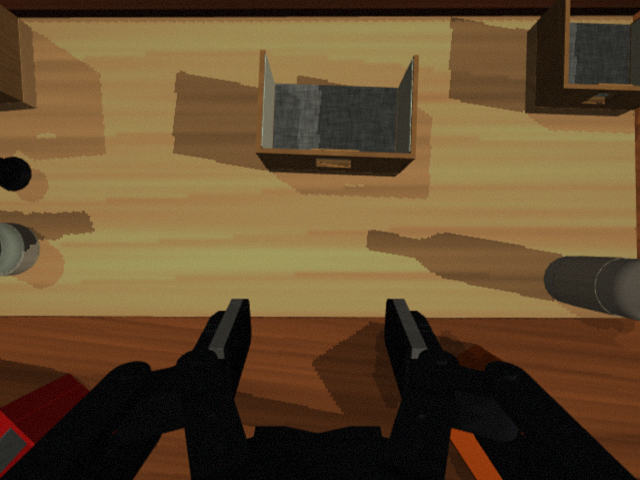

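The room is standing at wrist pixel (335,110). Its back wall faces me at row 160, and both fingers are behind it at (235,310) and (400,310). I'll lower behind the wall.

play_rows([
  {"grip": 80, "linear": [2, -0.2, -4], "delta_rot": [0, 0, 0]},
  {"grip": 80, "linear": [4, -0.4, -8], "delta_rot": [0, 0, 0]},
  {"grip": 80, "linear": [5, -0.6, -12], "delta_rot": [0, 0, 0]},
  {"grip": 80, "linear": [5, -0.6, -16], "delta_rot": [0, 0, 0]},
  {"grip": 80, "linear": [5, -0.6, -19], "delta_rot": [0, 0, 0]},
  {"grip": 80, "linear": [5, -0.6, -20.2], "delta_rot": [0, 0, 0]},
  {"grip": 80, "linear": [5, -0.6, -20.2], "delta_rot": [0, 0, 0]},
])

```text
time: 7.2
ee_pos: [0.4996, -0.0192, 0.0168]
tcp_rot: [-179.5, -20.0, 6.2]
wrist_force: [0.6, 0.4, 0.9]
opening: 0.0586
grasp_force: 0.0
```

play_rows([
  {"grip": 80, "linear": [1, 0.1, 0], "delta_rot": [0, 0, 0]},
  {"grip": 80, "linear": [2, 0.2, 0], "delta_rot": [0, 0, 0]},
  {"grip": 80, "linear": [3, 0.3, 0], "delta_rot": [0, 0, 0]},
  {"grip": 80, "linear": [4, 0.4, 0], "delta_rot": [0, 0, 0]},
  {"grip": 80, "linear": [5, 0.6, 0], "delta_rot": [0, 0, 0]},
  {"grip": 80, "linear": [5.8, 0.6, 0], "delta_rot": [0, 0, 0]},
  {"grip": 80, "linear": [6.5, 0.7, 0], "delta_rot": [0, 0, 0]},
  {"grip": 80, "linear": [6.5, 0.7, 0], "delta_rot": [0, 0, 0]},
])

```text
time: 8.0
ee_pos: [0.5663, -0.0122, 0.0182]
tcp_rot: [-179.5, -20.2, 6.2]
wrist_force: [0.5, 0.6, 0.6]
opening: 0.0586
grasp_force: 0.0
```

```bash
cat > m.py <<'E'
from h import *
np.set_printoptions(precision=4,suppress=True)
n=np.array([.994,.1095]); t=np.array([-.1095,.994])
o=bot.get_obs(); e=o["ee_pos"]; print(o["time"],e,"tcp n,t",e[:2]@n,e[:2]@t,"F",o["wrist_force"])
for nm in ["top","side","wrist"]:
    p=bot.camera(nm); c=cloud(p); un=c[...,:2]@n; ut=c[...,:2]@t
    m=(c[...,2]>.083)&(c[...,2]<.095)&(un>.53)&(un<.73)&(abs(ut+.075)<.075)
    P=c[m]
    if len(P)>20: 
        Q=np.stack([P[:,:2]@n,P[:,:2]@t],1); print(nm,len(P),np.percentile(Q,[1,99],0).ravel(),cv2.minAreaRect(Q.astype(np.float32)*1000))
    save(p,"last_%s.png"%nm)
E
python3 m.py
```

```text
8.0 [ 0.5663 -0.0122  0.0182] tcp n,t 0.5615735249229422 -0.07412695088868186 F [0.483  0.644  0.6151]
top 209 [ 0.5483 -0.1386  0.6556 -0.0091] ((601.6248168945312, -74.01405334472656), (109.91305541992188, 130.15008544921875), 0.6195643544197083)
side 185 [ 0.5343 -0.1417  0.6537 -0.0075] ((592.6347045898438, -75.24334716796875), (137.97097778320312, 123.1375961303711), 89.44245147705078)
wrist 43578 [ 0.5354 -0.1403  0.6506 -0.0108] ((592.2574462890625, -75.44660949707031), (132.29214477539062, 124.16688537597656), 89.91341400146484)
```

play_rows([
  {"grip": 80, "linear": [0.5, 0.05, 0], "delta_rot": [0, 0, 0]},
  {"grip": 80, "linear": [1.2, 0.13, 0], "delta_rot": [0, 0, 0]},
  {"grip": 80, "linear": [1.9, 0.21, 0], "delta_rot": [0, 0, 0]},
  {"grip": 80, "linear": [2.6, 0.29, 0], "delta_rot": [0, 0, 0]},
  {"grip": 80, "linear": [3.3, 0.36, 0], "delta_rot": [0, 0, 0]},
  {"grip": 80, "linear": [4.0, 0.44, 0], "delta_rot": [0, 0, 0]},
  {"grip": 80, "linear": [4.6, 0.5, 0], "delta_rot": [0, 0, 0]},
  {"grip": 80, "linear": [5.0, 0.55, 0], "delta_rot": [0, 0, 0]},
  {"grip": 80, "linear": [5.3, 0.58, 0], "delta_rot": [0, 0, 0]},
  {"grip": 80, "linear": [5.3, 0.58, 0], "delta_rot": [0, 0, 0]},
])

```text
time: 9.15
ee_pos: [0.619, -0.0065, 0.0184]
tcp_rot: [-179.5, -20.2, 6.2]
wrist_force: [-0.6, -0.6, 0.4]
opening: 0.0586
grasp_force: 0.0
```

```bash
python3 m.py
python3 - <<'E'
import cv2
a=cv2.imread("pics/last_wrist.png")[:300]; b=cv2.imread("pics/last_top.png")[140:240,260:400]
b=cv2.resize(b,(420,300)); cv2.imwrite("pics/c6.png",cv2.resize(cv2.hconcat([cv2.resize(a[:, 120:520],(380,300)),b]),(800,300)))
E
```

```text
9.15 [ 0.619  -0.0065  0.0184] tcp n,t 0.6145414608558225 -0.07419775389635154 F [-0.6019 -0.5639  0.4173]
top 202 [ 0.602  -0.1386  0.7061 -0.0093] ((654.2191162109375, -73.97666931152344), (105.6888427734375, 129.7095184326172), 0.34099361300468445)
side 201 [ 0.5709 -0.1411  0.7071 -0.0074] ((638.7837524414062, -73.9778060913086), (134.50479125976562, 138.9944610595703), 89.31160736083984)
wrist 43143 [ 0.588  -0.1403  0.704  -0.0108] ((643.5528564453125, -75.40576171875), (126.56612396240234, 132.8496856689453), 0.07726261764764786)
```

View pics/c6.png

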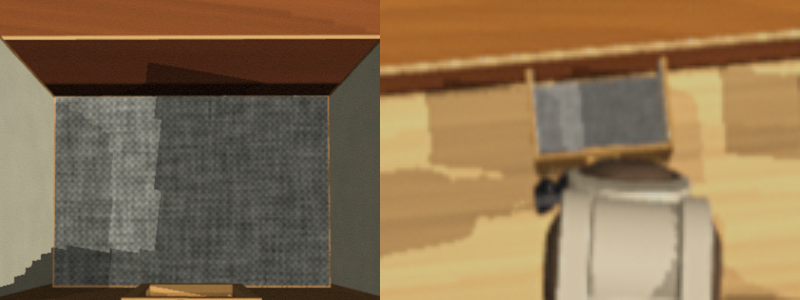

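Left, the wrist view: slab front edge (row 95) parallel to the batten with a dark gap above it. Right, the top view: still about 9 mm short. I'll push slowly and watch the force.

play_rows([
  {"grip": 80, "linear": [0.2, 0.02, 0], "delta_rot": [0, 0, 0]},
  {"grip": 80, "linear": [0.4, 0.04, 0], "delta_rot": [0, 0, 0]},
  {"grip": 80, "linear": [0.5, 0.05, 0], "delta_rot": [0, 0, 0]},
  {"grip": 80, "linear": [0.6, 0.07, 0], "delta_rot": [0, 0, 0]},
  {"grip": 80, "linear": [0.7, 0.08, 0], "delta_rot": [0, 0, 0]},
  {"grip": 80, "linear": [0.7, 0.08, 0], "delta_rot": [0, 0, 0]},
])

```text
time: 9.9
ee_pos: [0.6257, -0.0057, 0.0184]
tcp_rot: [-179.5, -20.2, 6.2]
wrist_force: [-1.9, 0.3, 2.1]
opening: 0.0587
grasp_force: 0.8
```

play_rows([
  {"grip": 80, "linear": [0.05, 0, 0], "delta_rot": [0, 0, 0]},
  {"grip": 80, "linear": [0.1, 0.01, 0], "delta_rot": [0, 0, 0]},
  {"grip": 80, "linear": [0.1, 0.01, 0], "delta_rot": [0, 0, 0]},
])

```text
time: 10.2
ee_pos: [0.6261, -0.0057, 0.0182]
tcp_rot: [-179.5, -20.1, 6.2]
wrist_force: [-7.2, -1.2, 4.9]
opening: 0.0588
grasp_force: 3.4
```

play_rows([
  {"grip": 80, "linear": [0.05, 0, 0], "delta_rot": [0, 0, 0]},
  {"grip": 80, "linear": [0.1, 0.01, 0], "delta_rot": [0, 0, 0]},
  {"grip": 80, "linear": [0.1, 0.01, 0], "delta_rot": [0, 0, 0]},
])

```text
time: 10.5
ee_pos: [0.6263, -0.0056, 0.0182]
tcp_rot: [-179.5, -20.0, 6.2]
wrist_force: [-13.6, -1.5, 9.9]
opening: 0.0586
grasp_force: 7.0
```

play_rows([
  {"grip": 80, "linear": [-0.2, -0.02, 0], "delta_rot": [0, 0, 0]},
  {"grip": 80, "linear": [-0.5, -0.05, 0], "delta_rot": [0, 0, 0]},
  {"grip": 80, "linear": [-1.5, -0.17, 0], "delta_rot": [0, 0, 0]},
  {"grip": 80, "linear": [-4, -0.44, 0], "delta_rot": [0, 0, 0]},
  {"grip": 80, "linear": [-7, -0.8, 2], "delta_rot": [0, 0, 0]},
  {"grip": 80, "linear": [-10, -1, 6], "delta_rot": [0, 0, 0]},
  {"grip": 80, "linear": [-12, -1, 10], "delta_rot": [0, 0, 0]},
  {"grip": 80, "linear": [-12, -1, 14], "delta_rot": [0, 0, 0]},
  {"grip": 80, "linear": [-12, -1, 18], "delta_rot": [0, 0, 0]},
  {"grip": 80, "linear": [-12, -1, 18], "delta_rot": [0, 0, 0]},
])

```text
time: 11.5
ee_pos: [0.5092, -0.0157, 0.205]
tcp_rot: [-179.6, -20.7, 6.3]
wrist_force: [-0.1, 0.4, 0.8]
opening: 0.0587
grasp_force: 0.0
```

```bash
python3 m.py
python3 - <<'E'
import cv2
a=cv2.imread("pics/last_wrist.png")[:220,200:460]; b=cv2.imread("pics/last_top.png")[145:245,270:400]
cv2.imwrite("pics/c7.png",cv2.hconcat([cv2.resize(a,(400,338)),cv2.resize(b,(400,338))]))
E
```

```text
11.5 [ 0.5092 -0.0157  0.205 ] tcp n,t 0.5044257367208215 -0.07137022552991448 F [-0.0621  0.3525  0.832 ]
top 191 [ 0.6299 -0.1391  0.7129 -0.0093] ((672.1390991210938, -74.34463500976562), (85.12191772460938, 130.7023162841797), 0.3943387567996979)
side 179 [ 0.6284 -0.1428  0.713  -0.0073] ((670.3971557617188, -75.14275360107422), (138.77362060546875, 86.6139144897461), 89.63790893554688)
wrist 3103 [ 0.6276 -0.1404  0.7114 -0.0109] ((670.224365234375, -75.57614135742188), (130.1997833251953, 86.17757415771484), 89.7412109375)
```

View pics/c7.png

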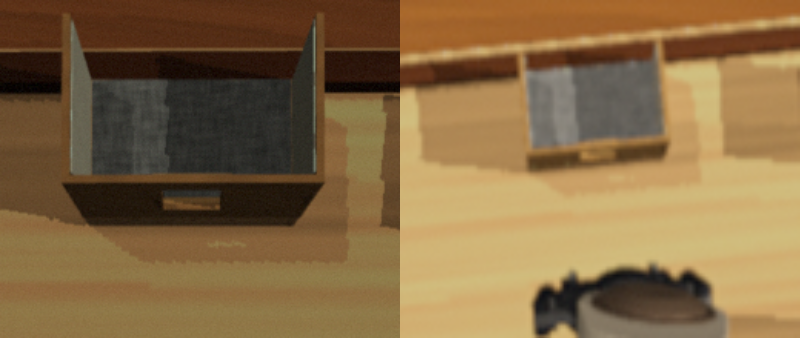

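Left, the wrist view: the slab front meets the batten along its whole width at row 80. Right, the top view agrees: both side walls overhang the batten's robot-side face alike. The 13 N contact outside the finger span squared the room up, so I'm handing in.

```bash
python3 -c "
from workcell import bot
print(bot.job_done())"
```

```text
the job is handed in; nothing more can be done
None
```

The room section was tipped up onto its floor and pushed until its front edge met the batten (13 N contact, cameras show it parallel within about 0.4°). The robot backed clear, and the job was handed in at about 11.6 s with no verdict shown.

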